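# Push the nut bin down the guide lane to its stop

## Task

Push the small parts bin that waits on the light metal lane plate all the way down the lane between the two dark steel guide rails, until its front rests gently against the end stop. Push it steadily with the fingertips only: do not lift or tip it, and let neither the bin nor the robot touch either rail. Leave everything else on the bench where it is and finish with the hand clear of everything.

Things in the scene. Friction and masses are not known exactly. Their poses are not given: they have to be found in the camera images.
- lane: Light aluminium lane plate screwed to the bench, 353 x 116 x 6 mm (its top 6 mm above the bench). Origin: at the bench surface, midway between the rails at the lane's mouth, where the rails begin. x: along the lane, the way the bin is pushed; y: left across the lane; z: up. The plate runs from x = -185 to +168 mm; the part at negative x has no rails, and there the bin waits
- rail_left: Dark steel guide rail at the lane's left (+y), 140 mm long from the mouth to the stop, 6 mm thick, its top 18 mm above the plate (24 mm above the bench), with a low screwed foot flange outside. Fixed. Origin: at the bench surface, on the rail's inner face at the mouth; axes as the lane. The clear width between the two rails is 84 mm
- rail_right: The same rail at the lane's right (-y), mirrored. Fixed. Origin: at the bench surface, on its inner face at the mouth; axes as the lane
- lane_home (a point): Point on the plate's top, on the centre line 92.5 mm past the mouth, where the bin's origin lies when its front rests against the end stop; axes as the lane.
- bin_nuts: Small open dark blue parts bin with nuts, 95 long, 68 wide, 38 mm high, loose, 0.17 to 0.35 kg. Origin: centre of its underside, on the plate. Its x axis points to its upright back wall (outer face at x = +48, 38 mm high, full width). Its low front (21 mm high, at x = -47) leads into the lane: its x axis runs roughly against the lane's. It starts before the mouth, off centre, turned a little
- v_block: Bystander: loose steel V block 45 x 45 x 34 mm on the bench; origin at the centre of its underside
- weight_1: Bystander: loose brass weight 26 mm across, 30 mm high; origin at the centre of its underside
- bin_screws: Bystander: a second, similar dark blue bin, holding screws, 95 x 69 x 38 mm, on the bench away from the lane; origin at the centre of its underside
- driver_amber: Bystander: loose short screwdriver with amber handle, 68 mm long, 15 mm thick, on the bench between the lane and the bench's front edge; origin at the centre of its underside
- banana_plug: Bystander: loose black banana plug, 53 mm long, 11 mm thick; origin at the centre of its underside
- end_stop: End stop across the far end of the lane: a fixed dark steel bracket 72 mm wide, its top 22 mm above the plate, with a black rubber pad 50 x 14 mm whose face is 140 mm past the mouth. Origin and axes as the lane
Not all that is in view belongs to the job. Leave any pink look-alike of the bin_nuts alone.

How it is judged:
By the outcome, as a careful person would: the job done as asked, in the order asked, and still so for the second after the job is handed in, with the robot touching nothing.
It also fails if it takes over 54 s, if anything falls off the work surface, if the arm or the gripper's body presses on something with over 40 N, if the wrist force passes 120 N, or if a joint passes its speed limit or range.

## Robot

A 6-joint arm with a two-finger parallel gripper is mounted at the origin on a cart in front of the work surface, level with it; the furniture and walls round the work are solid. World frame = base frame: x ahead of the robot, y to its left, z up, the work surface at z = 0. Lengths are in mm, angles in rad, forces in N, time in s.
With the tool pointing down it reaches from about 375 to 825 mm from the base axis. Payload 5.5 kg.
Tool frame: the origin (TCP) lies on the centre line of the jaws, within the pads' length; the fingertips stand 25 mm ahead of it and the grasp point (between the pads) lies 6 mm ahead of it; z points along the fingers, y is the line along which they close (so a half turn about z gives the same grasp; the last joint's range is limited). The gripper opens to 85 mm and grips with 20 to 120 N. Pads are 22 mm wide; open, the fingers measure 114 mm over their backs; the gripper's body (76 mm by 85 mm) begins 54 mm behind the grasp point. The pads swing forward as they close: fully open they stand 13 mm farther back than shut.
Start: joints at [-1.285, 0.314, -0.047, 1.21, 0, 1.571], TCP at [169.152, -575.658, 256.299] pointing down, gripper open.
Joint ranges: [-2.67, 2.67], [-0.69, 1.73], [-1.03, 1.25], [-2.08, 2.16], [-1.42, 1.45], [-3.14, 3.14]. Speed limits (rad/s): [2.39, 2.39, 3.01, 3.14, 3.14, 3.14].

## Interface

Orientations are given as a rotation vector (axis times angle).
In Python, from cell import bot gives the robot as it stands.
- The arm moves only by the shell command python3 -m creep 'ROWS'. ROWS is text: rows parted by semicolons, each of 7 numbers parted by spaces: the shift along the tool's x, y, z normalised to -1 to 1, where 1 is 0.04 m, then the turn, a rotation vector about the tool's x, y, z normalised to -1 to 1, where 1 is 5 degrees, then the finger opening in mm, from 0 to 85.4. In form: tx ty tz rx ry rz claw; .... A call has 1 to 12 rows; each row shifts and turns the commanded pose from where the row before left it, along the tool's axes as they then stand; what a row does not reach is not made up. A row lasts 1/12 s, in which the tool goes at most 41.7 mm and 7.16 degrees, less where a joint would pass 70% of its speed; a pose out of reach is approached as far as the arm can. A call with a number of a shift or a turn outside -1 to 1 is refused whole. A call with a gripper value outside its range is refused whole. The fingers move at their own pace and stop on an object; the grip force is fixed at half the most. Time passes only in rows, so rows that do not move let the fingers close. It gives the time, the measured TCP pose, the force, the opening and the grip force at its end, in the units of the state.
- bot.sense(): the state, without advancing time (a new reading comes with each control period).
- bot.get_image(name): name is "side" or "top"; returns a dict with "img" (384x512x3 uint8, red, green, blue), "K" (3x3 intrinsics, pixels), "pose" (4x4, takes a point from camera to world coordinates). Camera axes: x right, y up, looking along -z (the intrinsics and any distortion apply to the point x, -y, -z); pixel columns grow to the right and rows downward; lengths in mm; the calibration is good to about 2 mm. A picture is of the moment at which its call begins. There is no depth.
- bot.hand_in(): hands the job in; it is judged then, once.
Trained networks look in the newest picture that a camera, given by its name, has taken for a name from the list of things; names that differ only in an ending like _2 or _b are one class to them, and where a whole thing is asked for, a point or a joint stands for the part that bears it (a point fixed in the world has none). Each returns a list of dicts, best first, with "score" (0 to 1); they miss things now and then, are a little off and sometimes report something else, mostly with a low value. They report only what shows in the picture. A call takes as long as a camera call. They do not tell look-alikes from the thing itself.
- bot.look_for(camera, query): "rect" ([left, top, right, bottom] in pixels, round what is visible of it).
- bot.tip_of(camera, query): "point" ([column, row] in pixels: a listed point, or the origin of a listed thing).
The state is a dict: "time": time; "joints": joint angles; "dq": joint speeds; "joint_torque": joint torques, N m; "tcp_pos": TCP position; "eef_rot": TCP orientation; "contact_force": force on the tool from outside, world axes, zero at the start; "moment": the same for the moment, N m; "gripper_width": finger opening in mm; "finger_force": force on a finger pad.
Only numpy, scipy, OpenCV 4.12 (cv2) and the standard library are available. Lean on these libraries where they do the work, as an engineer would, in place of code of your own. Each camera call takes 0.05 s, during which the arm holds its last target. There are 200 camera calls.

## Working session

There is one attempt and no reset: what is moved stays moved. The work goes in short steps, Python scripts to look and compute and a shell command to move; the robot and the scene stay as the last step left them, time stands still between calls to the robot, and variables do not carry over. Pictures are saved under pics/ and viewed, at most 10 in all, crops included, and the job is handed in when it is done.

```bash
mkdir -p pics; cat > h.py <<'E'
import numpy as np,cv2
from cell import bot
def proj(im,P):
    T=np.linalg.inv(im['pose']);P=np.atleast_2d(P);c=P@T[:3,:3].T+T[:3,3]
    c=c*[1,-1,-1];u=c@np.array(im['K']).T
    return u[:,:2]/u[:,2:]
def back(im,px,z):
    px=np.atleast_2d(px);r=np.c_[px,np.ones(len(px))]@np.linalg.inv(im['K']).T*[1,-1,-1]
    d=r@im['pose'][:3,:3].T;o=im['pose'][:3,3]
    return o+d*((z-o[2])/d[:,2])[:,None]
E
python3 - <<'E'
from h import *
s=bot.sense();print(s['time'],s['tcp_pos'],s['eef_rot'],s['gripper_width'])
for c in('top','side'):
    im=bot.get_image(c);cv2.imwrite(f'pics/{c}0.png',im['img'][:,:,::-1]);print(c,im['pose'].round(2).tolist(),np.array(im['K']).tolist(),[k for k in im])
    for q in('bin_nuts','lane','rail_left','rail_right','end_stop','lane_home'):
        r=bot.tip_of(c,q)[:3]
        for d in r:print(q,np.round(d['point'],1),round(d['score'],2),back(im,d['point'],6 if q in('bin_nuts','lane_home') else 0)[0].round(1))
    for d in bot.look_for(c,'bin_nuts'):print(np.round(d['rect']),d['score'])
E
```

```text
0.0 [ 169.02087155 -575.1384082   255.45228446] [-3.10789342e+00 -4.47256273e-01  4.09901958e-04] 85.28500107135054
top [[0.02, 0.99, -0.12, 313.07], [-1.0, 0.01, -0.02, -79.11], [-0.01, 0.12, 0.99, 1577.34], [0.0, 0.0, 0.0, 1.0]] [[410.9458809427965, 0.0, 258.97710916974154], [0.0, 410.9458809427965, 189.9576519213356], [0.0, 0.0, 1.0]] ['img', 'K', 'pose']
bin_nuts [149.5 195. ] 0.78 [480.3 370.1   6. ]
bin_nuts [273.2 196.7] 0.63 [ 480.9 -107.6    6. ]
bin_nuts [380.2 211.3] 0.37 [ 431.  -515.9    6. ]
lane [301.3 195.8] 0.7 [ 486.6 -215.9    0. ]
rail_left [342.9 219.3] 0.69 [ 398.7 -375.1    0. ]
rail_left [301.1 186.1] 0.56 [ 524.3 -215.     0. ]
rail_right [304.4 208.5] 0.72 [ 437.8 -228.     0. ]
lane_home [324.5 187.5] 0.98 [ 519.4 -304.4    6. ]
[131. 186. 156. 206.] 0.82
[262. 188. 284. 207.] 0.68
[336. 215. 342. 221.] 0.39
side [[0.95, 0.11, -0.3, 171.49], [-0.32, 0.37, -0.87, -1057.1], [0.01, 0.92, 0.38, 484.62], [0.0, 0.0, 0.0, 1.0]] [[370.8344869529848, 0.0, 254.20504704727077], [0.0, 370.8344869529848, 199.60865522860922], [0.0, 0.0, 1.0]] ['img', 'K', 'pose']
bin_nuts [249.5 219.7] 0.8 [ 481.1 -107.8    6. ]
bin_nuts [212.8 172.4] 0.61 [474.3 359.9   6. ]
bin_nuts [276.4 234. ] 0.53 [ 524.3 -216.1    6. ]
lane [263.4 234.2] 0.56 [ 493.5 -196.1    0. ]
rail_left [278.  234.2] 0.46 [ 532.6 -208.    -0. ]
rail_right [250.7 240. ] 0.57 [ 449.3 -217.5    0. ]
lane_home [280.7 254.3] 0.91 [ 494.6 -320.     6. ]
lane_home [250.4 274.6] 0.74 [ 395.1 -381.9    6. ]
[236. 200. 268. 233.] 0.68
[201. 157. 215. 173.] 0.66
```

View pics/top0.png

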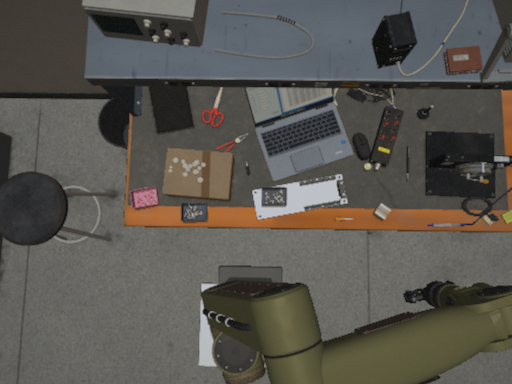

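View pics/side0.png

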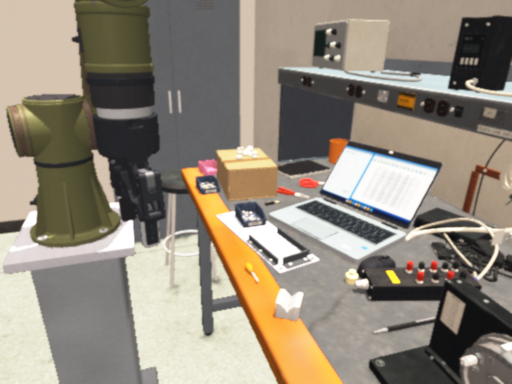

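Top view: the lane plate runs from about (254,205) to (347,187), with its rails and stop at the right. Candidates for the bin are the pink one at (145,197), the dark blue one on the bench at (194,212), which is bin_screws, and the dark blue one on the lane plate at (273,197), which also shows at (250,213) in the side view. The one on the plate fits bin_nuts. I'll confirm it in a crop.

```bash
python3 - <<'E'
import cv2,numpy as np
a=cv2.imread('pics/top0.png')[170:230,245:355];b=cv2.imread('pics/side0.png')[190:280,210:325]
a=cv2.resize(a,None,fx=7,fy=7,interpolation=cv2.INTER_CUBIC);cv2.imwrite('pics/topc.png',a)
b=cv2.resize(b,None,fx=6,fy=6,interpolation=cv2.INTER_CUBIC);cv2.imwrite('pics/sidec.png',b)
E
```

```text
(no output)
```

View pics/topc.png

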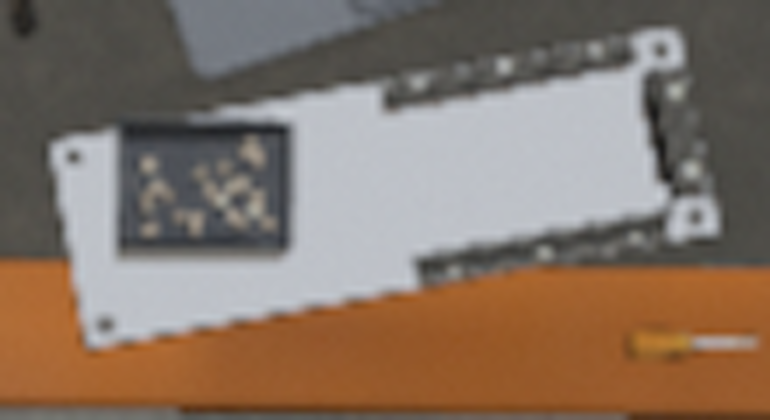

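View pics/sidec.png

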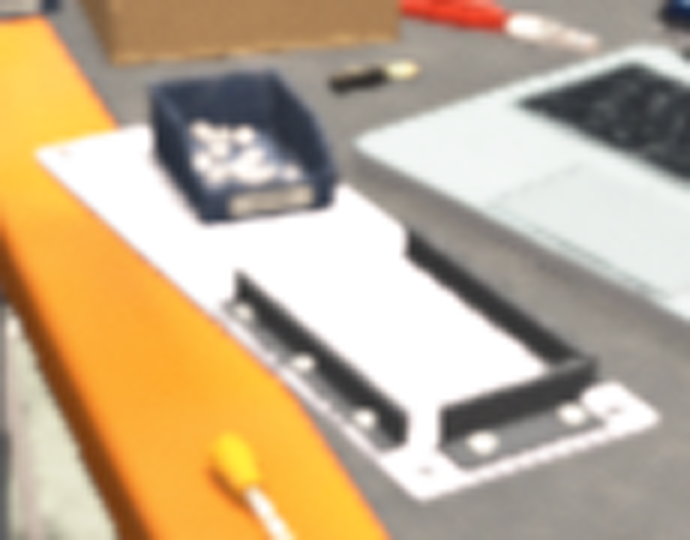

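Crops confirm it: the dark blue bin with nuts sits on the plate, back wall at the left (top crop x≈120), front at x≈290. Plate corners are visible in both views. Next I fit the lane and bin poses with these points.

```bash
cat > fit.py <<'E'
from h import *
from scipy.optimize import least_squares
import pickle
def fit(obs,x0):
    # obs: (im, local xyz, px)
    def w(p,L): c,s=np.cos(p[2]),np.sin(p[2]);return [p[0]+c*L[0]-s*L[1],p[1]+s*L[0]+c*L[1],L[2]]
    f=lambda p:np.concatenate([proj(i,w(p,L))[0]-u for i,L,u in obs])
    r=least_squares(f,x0,x_scale=[10,10,.1],loss='soft_l1');return r.x,f(r.x).reshape(-1,2).round(1).tolist()
E
python3 - <<'E'
from fit import *
T=bot.get_image('top');S=bot.get_image('side')
t=lambda X,Y:(np.array([X,Y])+.5)/7-.5+[245,170]
s=lambda X,Y:(np.array([X,Y])+.5)/6-.5+[210,190]
tl=[(T,(-185,58,6),t(52,142)),(T,(-185,-58,6),t(92,350)),(T,(168,58,6),t(683,30)),(T,(168,-58,6),t(718,233))]
sl=[(S,(-185,-58,6),s(38,152)),(S,(168,-58,6),s(425,500)),(S,(168,58,6),s(658,415)),(S,(0,-42,24),s(237,272))]
tb=[(T,(47.5,-34,44),t(119,124)),(T,(47.5,34,44),t(119,248)),(T,(-47.5,-34,27),t(291,126)),(T,(-47.5,34,27),t(288,252))]
sb=[(S,(47.5,34,44),s(152,88)),(S,(47.5,-34,44),s(277,71)),(S,(-47.5,34,6),s(205,220)),(S,(-47.5,-34,6),s(335,206))]
for n,a,b,x0 in(('lane',tl,sl,[500,-200,-1.4]),('bin',tb,sb,[480,-108,1.57])):
    for k in(a,b,a+b):print(n,*[v for v in fit(k,x0)])
E
```

```text
lane [ 484.99514851 -218.08485023   -1.37570256] [[-0.1, 0.0], [-0.4, -0.0], [-0.2, -0.2], [0.9, 0.2]]
lane [ 484.9909206  -217.98612604   -1.36601726] [[-0.6, 0.5], [-0.4, -0.4], [0.3, 0.8], [0.8, -1.0]]
lane [ 485.19096536 -218.16350045   -1.37160016] [[-0.1, 0.2], [-0.3, 0.1], [-0.3, -0.5], [1.0, -0.0], [-0.3, 0.4], [-0.7, -0.3], [0.2, 0.9], [0.9, -1.1]]
bin [ 479.15670246 -109.40204235    1.58289178] [[-0.3, -0.2], [-0.4, 0.1], [0.1, 0.1], [0.6, -0.0]]
bin [ 483.43841334 -104.10645084    1.56594171] [[-0.3, -1.5], [0.1, -1.1], [-0.2, 1.2], [0.5, 0.5]]
bin [ 480.72244401 -109.22182986    1.57497308] [[-0.3, -0.7], [-0.5, -0.4], [0.2, -0.2], [0.5, -0.3], [-0.9, -0.8], [-0.4, -0.4], [-0.4, 2.1], [0.4, 1.3]]
```

```bash
cat >> h.py <<'E'
from scipy.spatial.transform import Rotation as R
def tcp():
    s=bot.sense();r=R.from_rotvec(s['eef_rot']).as_matrix();return np.array(s['tcp_pos']),r,np.arctan2(r[1,0],r[0,0])
def rows(goal,yaw,n):
    "n equal rows (shift then turn) to planar goal: units"
    p,r,y=tcp();d=(yaw-y+np.pi)%(2*np.pi)-np.pi;st=d/n
    M=sum(np.array([[np.cos(y+k*st),np.sin(y+k*st)],[np.sin(y+k*st),-np.cos(y+k*st)]]) for k in range(n))
    t=np.linalg.solve(M,np.array(goal[:2])-p[:2])
    print('tx ty tz',(np.r_[t,(p[2]-goal[2])/n]/40).round(4),'rz',round(-np.degrees(st)/5,4),'tilt',r[:,2].round(4))
E
python3 - <<'E'
from h import *
b=(480.2,-108.8,1.577)
rows([b[0]+84*np.cos(b[2]),b[1]+84*np.sin(b[2]),255],b[2],24)
E
```

```text
tx ty tz [ 0.6984 -0.1077  0.0014] rz -0.6165 tilt [ 0. -0. -1.]
```

```bash
R="0.7 -0.108 0 0 0 -0.617 30"; python3 -m creep '0.7 -0.108 0 0 0 -0.617 30;0.7 -0.108 0 0 0 -0.617 30;0.7 -0.108 0 0 0 -0.617 30;0.7 -0.108 0 0 0 -0.617 30;0.7 -0.108 0 0 0 -0.617 30;0.7 -0.108 0 0 0 -0.617 30;0.7 -0.108 0 0 0 -0.617 30;0.7 -0.108 0 0 0 -0.617 30;0.7 -0.108 0 0 0 -0.617 30;0.7 -0.108 0 0 0 -0.617 30;0.7 -0.108 0 0 0 -0.617 30;0.7 -0.108 0 0 0 -0.617 30'
```

```text
time: 1.9
tcp_pos: [417.9, -350.5, 256.4]
eef_rot: [2.804, 1.415, 0.0]
contact_force: [0.7, 0.3, 0.0]
gripper_width: 30.0
finger_force: 0.0
```

```bash
python3 -m creep '0.7 -0.108 0 0 0 -0.617 30;0.7 -0.108 0 0 0 -0.617 30;0.7 -0.108 0 0 0 -0.617 30;0.7 -0.108 0 0 0 -0.617 30;0.7 -0.108 0 0 0 -0.617 30;0.7 -0.108 0 0 0 -0.617 30;0.7 -0.108 0 0 0 -0.617 30;0.7 -0.108 0 0 0 -0.617 30;0.7 -0.108 0 0 0 -0.617 30;0.7 -0.108 0 0 0 -0.617 30;0.7 -0.108 0 0 0 -0.617 30;0.7 -0.108 0 0 0 -0.617 30'; python3 -m creep '0 0 0 0 0 0 30;0 0 0 0 0 0 30'; python3 -c "
from h import *
b=(480.2,-108.8,1.577)
print(tcp()[2]);rows([b[0]+84*np.cos(b[2]),b[1]+84*np.sin(b[2]),100],b[2],5)"
```

```text
time: 2.9
tcp_pos: [480.1, -22.1, 256.4]
eef_rot: [2.21, 2.232, 0.001]
contact_force: [0.6, 1.0, 0.3]
gripper_width: 29.6
finger_force: 0.0
time: 3.07
tcp_pos: [479.9, -22.3, 256.5]
eef_rot: [2.21, 2.232, 0.0]
contact_force: [0.6, -0.7, 0.3]
gripper_width: 30.0
finger_force: 0.0
1.5804942680519274
tx ty tz [-0.0123 -0.0015  0.7824] rz 0.008 tilt [ 3.e-04 -2.e-04 -1.e+00]
```

```bash
python3 -m creep '0 0 0.75 0 0 0 30;0 0 0.75 0 0 0 30;0 0 0.75 0 0 0 30;0 0 0.75 0 0 0 30;0 0 0.75 0 0 0 30;0 0 0.5 0 0 0 30;0 0 0.5 0 0 0 30;0 0 0.4 0 0 0 30;0 0 0 0 0 0 30'; python3 - <<'E'
from h import *
t=bot.get_image('top')['img'][155:230,235:345,::-1];s=bot.get_image('side')['img'][150:260,195:315,::-1]
f=lambda a,k:cv2.resize(a,None,fx=k,fy=k,interpolation=cv2.INTER_CUBIC)
cv2.imwrite('pics/t1.png',f(t,7));cv2.imwrite('pics/s1.png',f(s,5))
E
```

```text
time: 3.82
tcp_pos: [477.6, -24.5, 47.4]
eef_rot: [-2.213, -2.225, 0.006]
contact_force: [-1.1, 0.8, -0.3]
gripper_width: 30.0
finger_force: 0.0
```

View pics/s1.png

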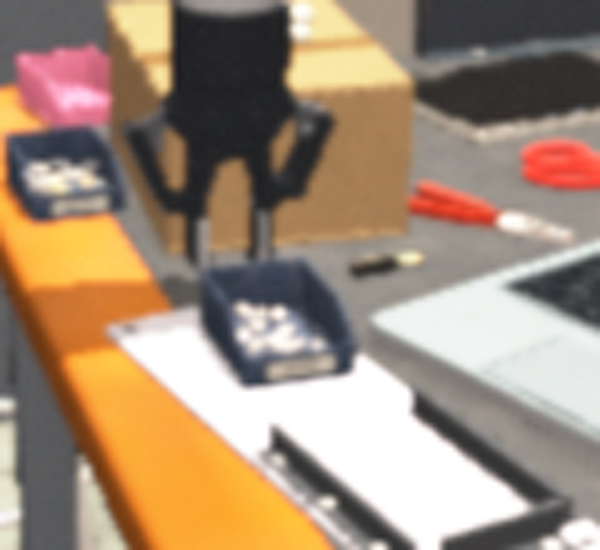

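Side crop: fingertips (205 and 262, 250) stand just behind the bin's back wall (200–318, 265), with nothing touching. I'll check the lateral offset numerically.

```bash
python3 - <<'E'
from fit import *
S=bot.get_image('side');T=bot.get_image('top')
p,r,y=tcp();print(p,y)
for dy in(-15,15,-29.5,29.5):print(dy,((proj(S,p+r@[0,dy,25])[0]-[195,150]+.5)*5-.5).round())
for b in((479.2,-109.4,1.583),(483.4,-104.1,1.566),(480.7,-109,1.575)):
    c,s=np.cos(b[2]),np.sin(b[2])
    q=[[b[0]+c*x-s*yy,b[1]+s*x+c*yy,z] for x,yy,z in((47.5,34,44),(47.5,-34,44),(-47.5,34,6),(-47.5,-34,6),(-47.5,34,27),(-47.5,-34,27))]
    print(((proj(S,q)-[195,150]+.5)*5-.5).round().tolist())
E
```

```text
[481.02168957 -24.05241083  51.39386043] 1.5770151934031498
-15 [211. 269.]
15 [257. 264.]
-29.5 [189. 272.]
29.5 [278. 261.]
[[194.0, 270.0], [301.0, 257.0], [242.0, 394.0], [354.0, 378.0], [242.0, 361.0], [355.0, 345.0]]
[[200.0, 266.0], [306.0, 253.0], [245.0, 389.0], [357.0, 374.0], [245.0, 356.0], [358.0, 341.0]]
[[197.0, 269.0], [304.0, 257.0], [243.0, 394.0], [356.0, 378.0], [244.0, 360.0], [357.0, 345.0]]
```

View pics/t1.png

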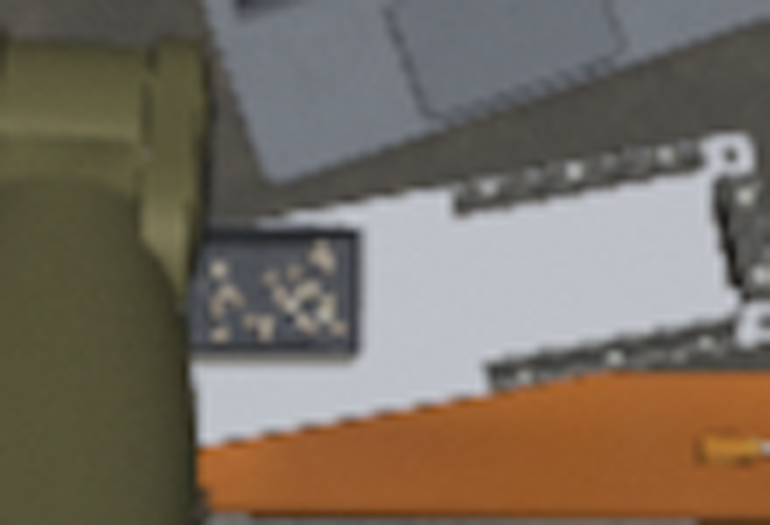

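```bash
python3 -m creep '0 0 0.2 0 0 0 30;0 0 0.2 0 0 0 30;-0.1 0 0 0 0 0 30;-0.1 0 0 0 0 0 30;-0.1 0 0 0 0 0 30;-0.1 0 0 0 0 0 30;-0.1 0 0 0 0 0 30;-0.075 0 0 0 0 0 30;-0.05 0 0 0 0 0 30;0 0 0 0 0 0 30'; python3 - <<'E'
from h import *
p,r,y=tcp();print(p,y)
s=bot.get_image('side')['img'][180:270,215:315,::-1]
cv2.imwrite('pics/s2.png',cv2.resize(s,None,fx=6,fy=6,interpolation=cv2.INTER_CUBIC))
E
```

```text
time: 4.85
tcp_pos: [480.3, -48.9, 34.4]
eef_rot: [2.214, 2.229, 0.0]
contact_force: [-0.5, 0.5, 0.6]
gripper_width: 30.0
finger_force: 0.0
[480.29162065 -48.92257956  34.41663264] 1.5773867084851156
```

View pics/s2.png

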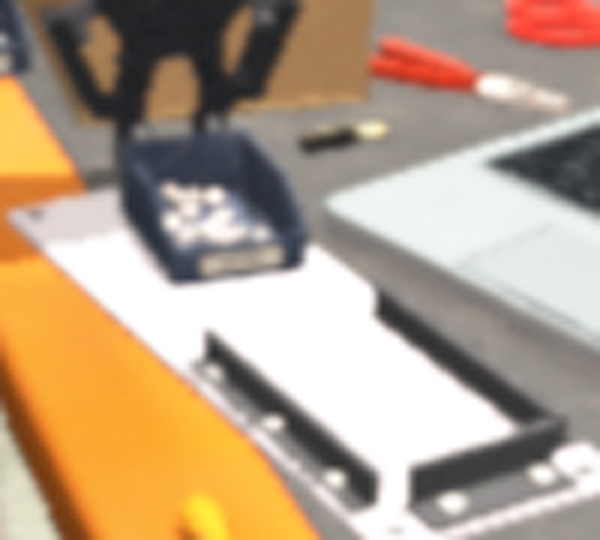

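Fingers (130 and 210, 125) are just behind the wall (120–245, 150–130), about 2–4 mm right of its centre. I nudge left and start the steered push.

```bash
python3 -m creep '0 0.06 0 0 0 0 30;-0.075 0.037 0 0 0 0.286 30;-0.075 0.037 0 0 0 0.286 30;-0.075 0.037 0 0 0 0.286 30;-0.075 0.037 0 0 0 0.286 30;-0.075 0.037 0 0 0 0.286 30;-0.075 0.037 0 0 0 0.286 30;-0.075 0.037 0 0 0 0.286 30;-0.075 0.037 0 0 0 0.286 30;0 0 0 0 0 0 30'; python3 - <<'E'
from h import *
p,r,y=tcp();print(p,y)
t=bot.get_image('top')['img'][170:230,255:345,::-1];s=bot.get_image('side')['img'][195:275,220:310,::-1]
f=lambda a,w,h:cv2.resize(a,(w,h),interpolation=cv2.INTER_CUBIC)
cv2.imwrite('pics/m3.png',np.hstack([f(t,450,300),np.zeros((300,5,3),np.uint8),f(s,337,300)]))
cv2.imwrite('pics/m3.png',np.vstack([f(t,450,300),f(s[:, :],450,300*450//450)]))
E
```

```text
time: 5.73
tcp_pos: [492.7, -74.0, 34.3]
eef_rot: [2.427, 1.994, -0.0]
contact_force: [-0.3, 0.7, 0.7]
gripper_width: 30.3
finger_force: 0.0
[492.67275401 -74.02722531  34.32062389] 1.3759534341483302
```

View pics/m3.png

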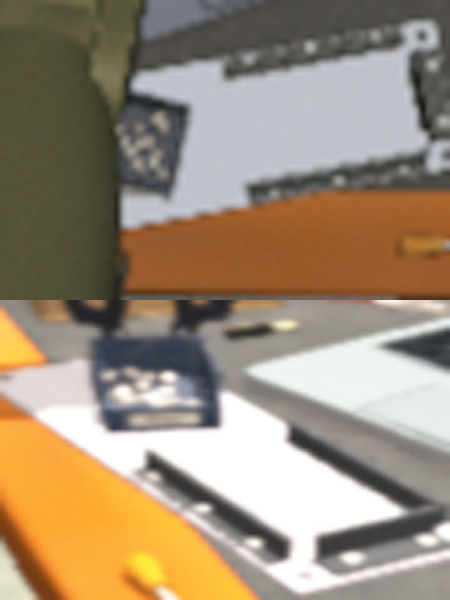

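Bin has turned right and moved with the fingers (top: front edge (190,105)–(173,195); side: front bottom (108,430)–(218,425)). Fitting its pose.

```bash
cat >> fit.py <<'E'
LANE=np.array([485.2,-218.2,-1.3716])
def inlane(b):
    c,s=np.cos(LANE[2]),np.sin(LANE[2]);d=np.array(b[:2])-LANE[:2]
    return np.round([c*d[0]+s*d[1],-s*d[0]+c*d[1],(b[2]-LANE[2]+2*np.pi)%(2*np.pi)-np.pi],3)
E
python3 - <<'E'
from fit import *
T=bot.get_image('top');S=bot.get_image('side')
t=lambda X,Y:(np.array([X,Y])+.5)/5-.5+[255,170]
s=lambda X,Y:(np.array([X,Y])+.5)/[5,3.75]-.5+[220,195]
a=[(T,(-47.5,-34,27),t(190,105)),(T,(-47.5,34,27),t(173,197))]
b=[(S,(47.5,34,44),s(92,42)),(S,(47.5,-34,44),s(212,35)),(S,(-47.5,34,6),s(108,130)),(S,(-47.5,-34,6),s(219,124))]
for k in(a,b,a+b):x,e=fit(k,[481,-132,1.376]);print(x.round(3),inlane(x),e)
p,r,y=tcp();print('from tcp',inlane([p[0]-59*np.cos(y),p[1]-59*np.sin(y),y]))
E
```

```text
[ 476.173 -127.566    1.396] [-90.628   9.087  -0.374] [[-0.1, 0.4], [0.1, -0.4]]
[ 480.988 -123.398    1.343] [-93.761  14.631  -0.427] [[0.6, -1.8], [-1.0, -0.5], [-0.7, 0.3], [1.1, 1.2]]
[ 479.519 -127.001    1.349] [-90.52   12.478  -0.421] [[0.1, 0.2], [-0.6, -0.8], [0.4, -1.3], [-1.1, -0.1], [-0.7, 1.0], [1.1, 1.8]]
from tcp [-85.983  12.985  -0.392]
```

```bash
python3 -m creep '-0.075 0 0 0 0 0 30;-0.075 0 0 0 0 0 30;-0.075 0 0 0 0 0 30;-0.075 -0.04 0 0 0 -0.312 30;-0.075 -0.04 0 0 0 -0.312 30;-0.075 -0.04 0 0 0 -0.312 30;-0.075 -0.04 0 0 0 -0.312 30;-0.075 -0.04 0 0 0 -0.312 30;-0.075 -0.04 0 0 0 -0.312 30;-0.075 -0.04 0 0 0 -0.312 30;-0.075 -0.04 0 0 0 -0.312 30;0 0 0 0 0 0 30'; python3 - <<'E'
from fit import *
p,r,y=tcp();print('from tcp',inlane([p[0]-59*np.cos(y),p[1]-59*np.sin(y),y]))
t=bot.get_image('top')['img'][170:230,255:345,::-1];s=bot.get_image('side')['img'][195:275,220:310,::-1]
f=lambda a,k:cv2.resize(a,None,fx=k,fy=k,interpolation=cv2.INTER_CUBIC)
cv2.imwrite('pics/m4.png',np.hstack([f(t,4.4),f(s,4.4)[:264]]))
E
```

```text
time: 6.93
tcp_pos: [475.3, -105.3, 34.3]
eef_rot: [2.193, 2.249, -0.001]
contact_force: [-0.1, -1.1, -0.9]
gripper_width: 29.9
finger_force: 0.0
from tcp [-54.493   2.439  -0.174]
```

View pics/m4.png

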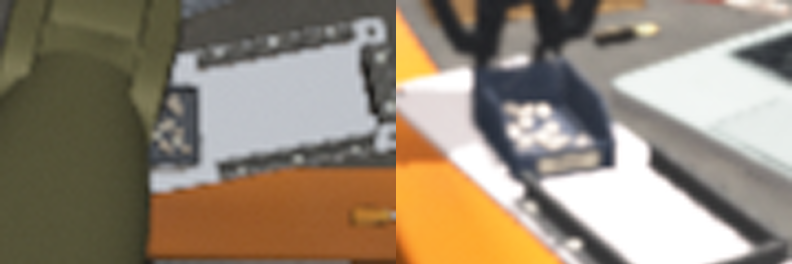

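Front edge in the top view is (199,88)–(198,163), with the rail mouths at (197,60) and (218,170). In the side view the bin's right front corner is close to the right rail's end at (525,175). I measure before going on.

```bash
python3 - <<'E'
from fit import *
T=bot.get_image('top');S=bot.get_image('side')
t=lambda X,Y:(np.array([X,Y])+.5)/4.4-.5+[255,170]
s=lambda X,Y:(np.array([X-396,Y])+.5)/4.4-.5+[220,195]
a=[(T,(-47.5,-34,27),t(199,88)),(T,(-47.5,34,27),t(198,164))]
b=[(S,(47.5,34,44),s(473,67)),(S,(47.5,-34,44),s(577,58)),(S,(-47.5,34,6),s(520,174)),(S,(-47.5,-34,6),s(613,166))]
for k in(a,b,a+b):x,e=fit(k,[475,-160,1.55]);print(x.round(3),inlane(x),e)
def w(L):
    c,n=np.cos(LANE[2]),np.sin(LANE[2]);return [LANE[0]+c*L[0]-n*L[1],LANE[1]+n*L[0]+c*L[1],L[2]]
for L in((0,-42,24),(0,-42,6),(0,42,24),(0,42,6)):print(L,((proj(S,w(L))[0]-[220,195]+.5)*4.4+[395.5,-.5]).round(),((proj(T,w(L))[0]-[255,170]+.5)*4.4-.5).round())
E
```

```text
[ 474.761 -160.174    1.562] [-58.945   1.25   -0.208] [[0.0, -0.3], [-0.0, 0.3]]
[ 478.313 -154.382    1.548] [-63.919   5.878  -0.222] [[0.7, -0.6], [-0.8, -1.0], [-1.1, 1.4], [1.3, 0.1]]
[ 476.608 -158.576    1.542] [-60.145   3.376  -0.228] [[-0.2, -0.5], [-0.6, 0.0], [0.6, -0.0], [-0.8, -0.4], [-1.3, 2.2], [1.2, 0.9]]
(0, -42, 24) [529. 173.] [220. 162.]
(0, -42, 6) [529. 199.] [218. 163.]
(0, 42, 24) [646. 143.] [201.  66.]
(0, 42, 6) [645. 168.] [199.  69.]
```

```bash
python3 -m creep '-0.0375 -0.044 0 0 0 -0.344 30;-0.0375 -0.044 0 0 0 -0.344 30;-0.0375 -0.044 0 0 0 -0.344 30;-0.0375 -0.044 0 0 0 -0.344 30;-0.0375 -0.044 0 0 0 -0.344 30;-0.0375 -0.044 0 0 0 -0.344 30;0 0 0 0 0 0 30'; cat > prof.py <<'E'
from fit import *
p,r,y=tcp();print('from tcp',inlane([p[0]-63.5*np.cos(y),p[1]-63.5*np.sin(y),y]))
T=bot.get_image('top');g=T['img'].min(2).astype(np.float32)
c,n=np.cos(LANE[2]),np.sin(LANE[2]);v=np.arange(-60,61,4)
print('lat  ',*v)
for u in range(-70,150,8):
    P=np.c_[LANE[0]+c*u-n*v,LANE[1]+n*u+c*v,np.full(len(v),25.)]
    q=proj(T,P).astype(np.float32);print(u,*cv2.remap(g,q[:,:1],q[:,1:],cv2.INTER_LINEAR)[:,0].astype(int))
E
python3 prof.py
```

```text
time: 7.72
tcp_pos: [466.0, -114.6, 34.3]
eef_rot: [-1.981, -2.438, -0.0]
contact_force: [-1.4, 0.3, -0.2]
gripper_width: 30.0
finger_force: 0.2
from tcp [-4.1821e+01  2.0750e+00  7.0000e-03]
lat   -60 -56 -52 -48 -44 -40 -36 -32 -28 -24 -20 -16 -12 -8 -4 0 4 8 12 16 20 24 28 32 36 40 44 48 52 56 60
-70 47 47 47 49 49 49 49 50 49 49 50 50 51 50 50 49 50 50 50 50 50 51 52 51 52 52 53 56 58 59 57
-62 42 42 43 45 45 45 45 44 46 46 46 45 46 47 47 46 47 49 48 46 46 48 49 50 50 56 61 61 59 58 55
-54 56 79 73 59 55 50 42 39 39 40 41 42 41 43 47 52 53 62 67 63 51 45 49 53 58 61 62 60 59 57 57
-46 90 163 189 191 165 125 94 61 66 60 57 62 66 74 77 81 84 84 82 78 72 65 60 59 58 57 59 60 59 58 63
-38 61 157 192 192 183 145 98 74 73 75 83 81 68 66 78 84 83 82 79 74 71 67 64 64 60 58 57 56 55 55 54
-30 96 168 190 191 176 134 94 70 82 111 129 117 85 77 95 93 69 64 71 70 67 64 63 62 62 60 58 58 57 57 55
-22 67 155 192 191 189 159 97 67 77 81 98 124 126 114 105 93 80 75 72 55 53 59 61 61 60 59 57 57 58 58 57
-14 75 163 191 191 182 139 91 70 71 98 113 93 87 89 82 80 78 85 96 91 75 59 44 50 48 53 55 56
[... 1656 characters left out ...]
6 74 90 86 68 93 163 191 191 191 191 190 190 191 191 191 192 191 190 191 191 190 191 190 190 183 129 77 87 102 104 72
114 76 109 121 82 93 145 184 191 190 191 191 191 191 191 191 190 191 190 190 191 191 191 192 191 183 136 87 110 137 118 76
122 90 102 85 64 99 161 191 191 191 191 191 191 191 191 191 191 191 191 190 190 191 191 191 191 175 120 83 88 99 91 75
130 73 91 85 68 91 149 184 190 186 180 184 191 191 184 179 186 191 185 178 181 190 190 190 191 182 131 67 76 99 99 70
138 109 164 188 173 151 148 145 144 127 61 51 50 52 60 50 55 54 57 53 55 58 81 102 130 168 177 160 157 159 128 83
146 76 152 169 149 165 178 135 77 84 94 90 80 82 82 82 79 79 80 75 75 80 76 79 93 142 170 156 161 181 153 82
```

```bash
python3 -m creep '0.06 0 0 0 0 0.08 30;0 -0.07 0 0 0 0 30;-0.06 0 0 0 0 0 30;-0.06 0.001 0 0 0 0 30;-0.06 0.001 0 0 0 0 30;-0.06 0.001 0 0 0 0 30;-0.06 0.001 0 0 0 0 30;-0.06 0.001 0 0 0 0 30;-0.06 0.001 0 0 0 0 30;-0.06 0.001 0 0 0 0 30;-0.06 0.001 0 0 0 0 30;0 0 0 0 0 0 30'; sed -i 's/range(-70,150,8)/range(-40,60,6)/; s/v=np.arange(-60,61,4)/v=np.r_[-60:-27:3,-20:21:10,28:61:3]/' prof.py; python3 prof.py
```

```text
time: 8.77
tcp_pos: [467.7, -134.6, 34.4]
eef_rot: [1.991, 2.43, -0.0]
contact_force: [-0.4, 0.3, -0.4]
gripper_width: 30.0
finger_force: 0.0
from tcp [-2.1935e+01 -7.0800e-01 -1.0000e-03]
lat   -60 -57 -54 -51 -48 -45 -42 -39 -36 -33 -30 -20 -10 0 10 20 28 31 34 37 40 43 46 49 52 55 58
-40 45 46 46 46 47 46 47 47 47 48 48 48 49 49 49 49 51 52 52 52 54 56 58 59 59 57 56
-34 41 41 41 41 42 44 44 43 44 45 45 45 45 46 47 49 48 52 55 58 60 59 58 58 57 54 55
-28 59 80 90 93 90 80 67 50 41 41 40 43 47 58 59 46 54 57 59 61 62 61 58 59 57 55 54
-22 65 126 163 178 177 175 154 119 82 69 59 57 70 84 78 54 61 60 59 62 62 61 60 57 55 56 62
-16 67 148 183 191 191 189 172 138 110 88 70 71 81 83 78 69 70 60 54 54 57 59 62 62 63 67 71
-10 99 159 191 192 190 186 176 154 118 85 68 94 70 85 74 65 62 62 62 60 56 54 54 54 54 58 64
-4 87 124 144 144 139 137 140 137 112 85 78 95 113 70 70 64 62 61 60 59 57 57 58 59 55 51 48
2 53 77 89 82 68 70 102 110 100 75 69 110 116 73 58 63 59 58 58 58 58 57 58 58 57 58 59
8 59 90 105 78 65 79 117 131 111 82 66 106 78 79 63 54 58 61 59 58 58 58 57 56 56 59 59
14 64 98 126 117 84 94 124 151 143 102 82 71 80 69 76 50 60 61 54 53 55 57 59 57 57 58 58
20 59 86 106 104 79 83 128 168 185 175 170 162 167 159 166 160 161 154 136 106 71 57 54 52 55 57 58
26 54 86 99 81 68 75 121 163 185 191 192 192 191 191 192 191 192 192 182 153 104 73 64 61 59 59 56
32 62 84 94 73 68 83 117 159 184 191 191 192 192 192 191 191 191 191 191 170 129 84 83 84 85 83 69
38 68 86 87 76 68 91 131 168 192 192 192 191 192 192 191 192 192 192 190 170 123 89 80 88 97 96 85
44 54 79 89 81 70 78 136 175 192 192 192 191 192 192 192 191 192 192 183 160 105 76 72 87 106 108 88
50 57 80 93 75 68 84 128 168 186 192 192 191 192 192 192 191 192 192 189 169 129 78 77 79 84 90 77
56 65 81 86 72 70 96 134 168 189 191 191 191 191 191 192 191 192 191 191 167 123 85 88 87 91 94 90
```

```bash
python3 -m creep '-0.08 0.002 0 0 0 0 30;-0.1 0.002 0 0 0 0 30;-0.1 0.002 0 0 0 0 30;-0.1 0.002 0 0 0 0 30;-0.1 0.002 0 0 0 0 30;-0.1 0.002 0 0 0 0 30;-0.1 0.002 0 0 0 0 30;-0.1 0.002 0 0 0 0 30;-0.1 0.002 0 0 0 0 30;-0.1 0.002 0 0 0 0 30;-0.1 0.002 0 0 0 0 30;-0.06 0.001 0 0 0 0 30'; sed -i 's/range(-40,60,6)/range(-10,140,6)/' prof.py; python3 prof.py
```

```text
time: 9.82
tcp_pos: [477.5, -179.1, 34.3]
eef_rot: [1.991, 2.43, -0.0]
contact_force: [-0.5, 2.4, 2.1]
gripper_width: 30.2
finger_force: 1.1
from tcp [ 2.3688e+01  1.1800e-01 -1.0000e-03]
lat   -60 -57 -54 -51 -48 -45 -42 -39 -36 -33 -30 -20 -10 0 10 20 28 31 34 37 40 43 46 49 52 55 58
-10 54 54 55 54 54 54 55 56 55 55 55 54 55 56 55 54 55 55 54 53 53 53 54 54 54 53 53
-4 52 53 54 54 54 54 54 53 54 53 54 53 54 54 55 55 53 53 53 53 54 55 55 55 54 54 55
2 51 51 52 52 51 51 54 54 53 53 53 55 55 54 54 54 54 53 53 54 54 54 55 55 53 56 60
8 51 51 51 51 51 52 52 52 52 52 52 52 54 54 54 54 54 54 54 54 55 55 54 54 55 58 61
14 48 48 50 50 50 50 50 50 50 50 51 51 52 52 51 52 54 53 53 53 54 54 55 57 58 60 59
20 46 46 47 47 46 47 48 48 48 48 48 49 49 52 51 52 54 53 52 52 54 55 57 59 58 58 58
26 42 43 42 43 43 42 42 43 45 46 46 47 48 49 49 51 53 53 53 55 58 59 59 59 59 57 57
32 54 65 68 53 49 47 45 42 43 42 41 43 46 50 48 48 51 54 56 59 60 60 60 58 57 56 54
38 68 86 87 75 66 85 95 93 82 67 58 58 67 77 62 47 58 60 61 61 61 61 59 57 56 57 60
44 52 79 89 81 70 79 125 142 123 87 67 71 81 83 77 56 55 5
[... 798 characters left out ...]
135 169 190 192 192 191 191 191 191 191 191 191 192 168 123 84 86 84 79 70 65
104 83 98 96 81 68 82 134 172 191 191 191 192 191 191 191 191 191 191 187 170 115 85 83 93 100 100 89
110 70 83 99 87 73 76 128 168 187 192 192 191 192 192 191 191 192 192 191 179 143 86 81 94 103 97 80
116 81 102 128 124 84 88 121 162 186 192 191 192 190 191 191 191 191 191 192 172 131 85 103 126 138 128 85
122 91 101 95 80 64 89 133 170 192 192 192 191 190 191 191 191 192 191 189 167 120 86 80 92 100 96 83
128 71 85 89 78 69 75 129 168 188 191 191 191 191 191 191 191 191 191 186 167 119 78 71 83 99 102 87
134 91 123 147 142 123 111 120 153 178 191 185 130 148 132 128 142 167 175 184 179 155 111 104 109 115 112 81
```

```bash
python3 -m creep '-0.08 0 0 0 0 0 30;-0.1 0 0 0 0 0 30;-0.1 0 0 0 0 0 30;-0.1 0 0 0 0 0 30;-0.1 0 0 0 0 0 30;-0.1 0 0 0 0 0 30;-0.1 0 0 0 0 0 30;-0.1 0 0 0 0 0 30;-0.1 0 0 0 0 0 30;-0.1 0 0 0 0 0 30;-0.1 0 0 0 0 0 30;-0.06 0 0 0 0 0 30'; python3 -m creep '-0.06 0 0 0 0 0 30;-0.06 0 0 0 0 0 30;-0.05 0 0 0 0 0 30;-0.05 0 0 0 0 0 30;0 0 0 0 0 0 30';sed -i 's/range(-10,140,6)/range(78,145,3)/' prof.py; python3 prof.py
```

```text
time: 10.87
tcp_pos: [486.5, -223.8, 34.3]
eef_rot: [1.991, 2.43, -0.0]
contact_force: [-1.0, 1.6, -0.8]
gripper_width: 30.0
finger_force: 0.6
time: 11.28
tcp_pos: [488.3, -232.4, 34.4]
eef_rot: [1.99, 2.43, -0.0]
contact_force: [0.6, -0.6, 0.5]
gripper_width: 30.0
finger_force: 0.0
from tcp [ 7.7982e+01  1.4200e-01 -1.0000e-03]
lat   -60 -57 -54 -51 -48 -45 -42 -39 -36 -33 -30 -20 -10 0 10 20 28 31 34 37 40 43 46 49 52 55 58
78 50 51 52 51 51 52 52 53 53 54 54 54 56 54 55 55 57 56 55 55 56 56 55 55 56 57 58
81 50 51 51 51 52 53 52 52 53 53 54 54 55 54 54 54 55 56 55 55 56 56 55 55 57 59 60
84 49 50 51 51 50 52 51 52 53 52 54 54 53 54 55 53 55 55 55 55 55 55 55 56 56 59 62
87 48 47 48 49 49 50 50 50 50 50 51 53 52 53 54 55 54 54 55 56 56 56 56 56 56 59 61
90 44 45 47 47 48 49 49 49 49 49 49 50 51 53 53 54 54 53 54 55 56 55 55 56 57 59 60
93 43 43 46 45 46 46 46 48 48 48 48 49 50 51 52 53 54 52 53 54 55 54 56 58 59 59 59
96 46 46 45 43 43 44 45 46 47 47 47 49 49 49 52 53 52 52 53 53 55 57 58 59 59 59 59
99 56 55 48 43 43 43 43 43 44 44 46 47 49 49 52 53 52 52 52 53 56 58 60 59 59 59 5
[... 669 characters left out ...]
 78 71 58 54 55 57 60 61 59 57 58 66 70 71
126 80 91 90 79 70 78 131 171 191 192 192 165 84 76 69 64 54 52 53 58 62 61 61 64 71 72 71
129 70 83 90 78 69 77 125 166 186 192 192 186 107 74 67 63 57 52 50 52 54 55 60 67 75 72 69
132 80 104 121 105 84 81 113 156 182 192 190 160 132 73 65 62 61 56 53 52 50 49 52 60 67 68 67
135 98 132 158 158 142 123 124 149 170 183 181 105 113 67 66 62 60 59 57 55 52 47 42 48 55 61 64
138 110 153 185 190 175 159 148 148 145 145 137 53 53 56 65 62 61 60 59 60 59 55 48 47 49 53 58
141 110 154 182 191 185 179 173 157 124 89 89 45 51 49 62 62 60 60 59 60 60 58 54 53 50 47 48
144 86 138 169 178 171 178 188 173 133 71 72 70 75 69 59 62 60 59 59 60 59 59 59 61 57 52 48
```

```bash
python3 -m creep '-0.05 0 0 0 0 0 30;-0.05 0 0 0 0 0 30;-0.05 0 0 0 0 0 30;-0.05 0 0 0 0 0 30;-0.05 0 0 0 0 0 30;-0.03 0 0 0 0 0 30;-0.02 0 0 0 0 0 30;0 0 0 0 0 0 30'; for i in 1 2; do python3 -m creep '-0.02 0 0 0 0 0 30;-0.02 0 0 0 0 0 30;0 0 0 0 0 0 30' | grep -E 'pos|cont|finger'; done; sed -i 's/range(78,145,3)/range(117,145,3)/' prof.py; python3 prof.py|cut -c1-70
```

```text
time: 12.0
tcp_pos: [490.5, -243.9, 34.3]
eef_rot: [1.99, 2.43, -0.0]
contact_force: [0.5, 1.4, 1.5]
gripper_width: 30.2
finger_force: 0.5
tcp_pos: [490.8, -245.4, 34.3]
contact_force: [-0.8, 2.3, 0.6]
finger_force: 0.7
tcp_pos: [491.1, -247.0, 34.3]
contact_force: [0.0, 1.7, 1.3]
finger_force: 0.6
from tcp [ 9.2852e+01  2.9000e-02 -1.0000e-03]
lat   -60 -57 -54 -51 -48 -45 -42 -39 -36 -33 -30 -20 -10 0 10 20 28 3
117 52 53 48 43 42 43 44 45 46 47 47 49 51 50 52 53 54 53 53 54 56 58 
120 75 75 65 49 44 41 42 43 43 44 45 47 48 49 51 52 52 53 53 55 57 59 
123 84 91 82 66 56 50 52 50 45 40 42 44 46 49 48 51 52 53 54 57 58 59 
126 80 91 90 77 65 60 75 73 59 46 47 46 49 51 47 49 53 54 56 60 60 60 
129 72 84 91 79 69 73 104 112 93 66 55 60 60 65 48 48 56 58 59 60 60 6
132 81 103 120 106 86 82 110 133 127 98 72 69 74 76 50 52 60 62 61 61 
135 99 131 157 157 141 124 124 143 144 124 95 76 81 82 62 53 60 61 61 
138 110 153 184 189 174 159 148 148 136 109 82 77 83 81 69 50 61 61 62
141 108 153 182 191 184 179 173 156 124 79 69 72 83 79 72 52 58 61 62 
144 85 139 171 179 171 178 188 173 133 71 72 76 82 77 70 59 54 58 61 6
```

```bash
python3 -m creep '-0.02 0 0 0 0 0 30;-0.02 0 0 0 0 0 30;0 0 0 0 0 0 30' | grep -E 'pos|cont|finger'; python3 -m creep '-0.02 0 0 0 0 0 30;0 0 0 0 0 0 30' | grep -E 'pos|cont|finger'
```

```text
tcp_pos: [491.4, -248.5, 34.3]
contact_force: [-1.0, 1.3, 0.4]
finger_force: 0.5
tcp_pos: [491.6, -249.3, 34.3]
contact_force: [-0.2, 0.7, 0.1]
finger_force: 0.5
```

```bash
python3 -m creep '-0.02 0 0 0 0 0 30;0 0 0 0 0 0 30' | grep -E 'pos|cont|finger'
```

```text
tcp_pos: [491.7, -250.1, 34.3]
contact_force: [0.3, 0.8, 0.0]
finger_force: 0.5
```

```bash
python3 -m creep '-0.02 0 0 0 0 0 30;0 0 0 0 0 0 30' | grep -E 'pos|cont|finger'
```

```text
tcp_pos: [491.9, -250.9, 34.3]
contact_force: [-0.4, 1.0, -0.2]
finger_force: 0.5
```

```bash
python3 -m creep '-0.02 0 0 0 0 0 30;0 0 0 0 0 0 30' | grep -E 'pos|cont|finger'
```

```text
tcp_pos: [492.0, -251.6, 34.3]
contact_force: [-0.1, 0.6, -0.4]
finger_force: 0.4
```

```bash
python3 -m creep '-0.015 0 0 0 0 0 30;0 0 0 0 0 0 30' | grep -E 'pos|cont|finger'
```

```text
tcp_pos: [492.1, -252.1, 34.2]
contact_force: [0.1, 1.0, 0.6]
finger_force: 0.7
```

```bash
python3 -m creep '-0.015 0 0 0 0 0 30' | grep -E 'pos|cont|finger'; python3 prof.py|cut -c1-70;python3 -m creep '-0.015 0 0 0 0 0 30' | grep -E 'pos|cont|finger'
```

```text
tcp_pos: [492.1, -252.2, 34.3]
contact_force: [-0.8, 4.4, 2.7]
finger_force: 2.5
from tcp [ 9.8153e+01  3.5000e-02 -0.0000e+00]
lat   -60 -57 -54 -51 -48 -45 -42 -39 -36 -33 -30 -20 -10 0 10 20 28 3
117 45 46 47 46 48 49 50 49 49 50 50 52 52 53 54 54 54 55 55 55 55 56 
120 43 44 44 45 46 47 49 49 49 49 50 50 52 52 53 53 54 55 54 55 55 55 
123 45 44 44 43 43 44 46 48 48 46 48 50 51 52 54 53 53 54 54 55 55 55 
126 51 50 46 44 43 43 44 44 43 44 46 49 49 51 52 53 52 53 54 54 54 57 
129 64 71 70 59 48 43 44 42 42 42 44 46 46 50 51 52 52 53 54 55 57 58 
132 80 101 114 99 72 52 48 45 45 45 44 45 46 48 49 51 51 53 56 58 58 5
135 98 132 158 157 140 114 92 75 58 51 49 52 53 56 48 50 52 55 59 60 5
138 109 152 184 189 175 157 137 116 76 59 58 63 68 71 46 51 55 59 61 6
141 108 153 183 191 185 179 172 155 116 69 62 73 78 82 49 53 59 61 62 
144 85 137 169 178 171 179 189 173 132 68 66 77 81 80 57 52 61 62 61 6
tcp_pos: [492.1, -252.2, 34.3]
contact_force: [-1.6, 6.8, 4.5]
finger_force: 3.9
```

The tool has stalled while the force rises (4.4 to 6.8 N), so the bin is against the pad. I retract straight back, then lift.

```bash
python3 -m creep '0.02 0 0 0 0 0 30;0.03 0 0 0 0 0 30;0.06 0 0 0 0 0 30;0.15 0 0 0 0 0 30;0.25 0 0 0 0 0 30;0.25 0 0 0 0 0 30;0.25 0 -0.1 0 0 0 30;0 0 -0.5 0 0 0 30;0 0 -0.8 0 0 0 30;0 0 -0.8 0 0 0 30;0 0 -0.8 0 0 0 30;0 0 -0.8 0 0 0 30'; python3 -m creep '0.5 0 -0.5 0 0 0 30;0.8 0 0 0 0 0 30;0.8 0 0 0 0 0 30;0.8 0 0 0 0 0 30;0.8 0 0 0 0 0 30;0.8 0 0 0 0 0 30;0.5 0 0 0 0 0 30;0 0 0 0 0 0 30'; python3 - <<'E'
from h import *
t=bot.get_image('top')['img'][170:230,255:355,::-1];s=bot.get_image('side')['img'][205:285,235:335,::-1]
f=lambda a,k:cv2.resize(a,None,fx=k,fy=k,interpolation=cv2.INTER_CUBIC)
cv2.imwrite('pics/m5.png',np.vstack([f(t,4.2),f(s,4.2)]))
E
```

```text
time: 14.85
tcp_pos: [483.8, -212.4, 188.0]
eef_rot: [-1.989, -2.431, 0.0]
contact_force: [0.8, 0.4, -0.6]
gripper_width: 30.0
finger_force: 0.0
time: 15.52
tcp_pos: [443.3, -14.0, 206.5]
eef_rot: [-1.984, -2.434, -0.001]
contact_force: [-0.2, -0.6, -0.9]
gripper_width: 29.9
finger_force: 0.0
```

View pics/m5.png

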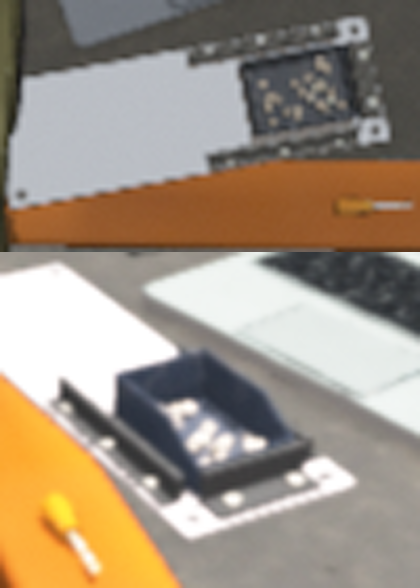

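The bin sits square between the rails with its front at the end stop (top: back wall x≈243, front x≈355; side: front against the bracket at (250,465)), and the hand is clear. One numeric check follows, then hand-in.

```bash
sed -i 's/range(117,145,3)/range(30,145,6)/' prof.py; python3 prof.py
```

```text
from tcp [-1.42159e+02  1.22000e-01  2.00000e-03]
lat   -60 -57 -54 -51 -48 -45 -42 -39 -36 -33 -30 -20 -10 0 10 20 28 31 34 37 40 43 46 49 52 55 58
30 58 84 98 74 64 75 109 150 176 186 185 186 185 185 186 185 186 186 183 161 124 80 79 80 85 90 76
36 66 83 85 72 67 90 120 147 169 170 173 175 173 173 174 172 171 178 184 165 122 86 79 84 87 83 76
42 57 80 86 78 66 80 104 116 113 93 75 86 73 86 77 85 71 94 121 137 105 79 73 86 103 104 89
48 52 77 89 76 66 71 98 113 107 85 58 71 68 76 68 81 50 44 72 98 101 73 72 78 86 86 71
54 60 78 85 70 70 91 114 124 109 88 73 78 76 86 95 76 47 47 81 101 97 80 83 82 85 89 85
60 61 80 89 86 77 91 111 119 108 86 81 97 115 111 116 82 56 54 66 93 92 84 86 104 109 102 88
66 51 86 123 128 107 71 94 110 106 85 60 82 79 117 78 80 53 51 67 88 90 74 92 131 156 137 96
72 59 79 91 80 71 76 98 112 104 82 63 82 87 98 76 75 49 43 81 105 106 80 84 89 95 95 78
78 77 90 88 73 69 92 113 121 111 92 83 92 85 77 76 75 53 50 71 97 96 85 81 82 84 83 77
84 70 88 90 81 70 80 105 112 100 77 71 122 82 75 95 76 53 51 67 98 94 76 70 82 98 101 87
90 68 85 93 75 65 72 101 115 105 83 
[... 206 characters left out ...]
 54 66 93 89 81 81 90 95 95 86
108 67 80 91 80 67 69 95 110 106 86 63 104 94 126 85 89 53 48 72 106 112 79 72 84 96 97 81
114 73 92 123 113 79 76 99 113 103 79 63 88 107 116 82 129 91 46 78 99 101 80 93 116 132 127 83
120 87 101 107 97 69 90 112 120 109 86 76 87 117 88 94 108 66 55 86 107 99 85 85 97 106 102 81
126 77 87 86 76 67 76 104 111 100 80 72 106 78 75 76 76 67 65 82 112 99 77 70 82 97 102 90
132 79 102 117 101 80 78 108 133 126 97 67 57 58 50 57 53 52 43 95 138 138 88 76 81 96 99 78
138 106 148 178 183 168 152 143 142 129 93 63 49 50 50 47 44 47 53 116 159 173 159 151 155 155 137 95
144 84 134 164 171 165 171 182 167 128 69 69 70 74 69 70 66 71 77 103 150 171 172 170 175 179 156 116
```

```bash
python3 -c "
from cell import bot
print(bot.hand_in())"
```

```text
the job is handed in; nothing more can be done
None
```

I pushed the bin down the lane until its front met the end stop. In the final pictures it sits straight, with a gap to both rails, and the hand is clear. The job is handed in.

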